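Pull the magnifier lamp out over the opened breeder box and hold it

TASK

Lift the breeder box's lid back until it rests open on its stop, so that the eggs can be checked. Then take the magnifier lamp by its black hand grip with the orange release button squeezed in, pull the telescopic arm out over the open box past its first stop to the second, with both tube sections fully out, and finish still holding it there, because its spring draws it back when it is let go; leave the other things on the shelf where they are.

Things in the scene. Friction and masses are not known exactly. Their poses are not given: they have to be found in the camera images.
- breeder_box: White open tub, 180 (its x) x 240 (its y) x 90 mm high, walls 4 mm, egg bed inside up to 46 mm high; fixed to the shelf. Origin: centre of its underside; z up. Lid hinged along the far (+x) rim; the lid's pull tab is at the middle of the near (-x) side.
- box_lid (a joint): Hinge of the lid, rad: 0 shut, 1.8 on its stop, leaning back. Lid 186 x 244 x 5 mm with dark green frame and clear window, about 0.25 kg. It is light and free-moving: left below about 1.5 it falls shut, beyond about 1.65 it leans back on its stop by itself.
- lid_hinge (a point): On the hinge line, at the middle of the tub's far rim, 90.5 mm up. The hinge line runs along the tub's y axis; the lid opens by turning positively about that axis, its near edge rising and going over to the far side.
- lid_tab (a point): Centre of the free part of the lid's yellow pull tab; turns with the lid. Tab 30 mm wide along the hinge line, 10 mm thick, standing 36 mm out from the lid's near edge (this point is 21 mm out from that edge, 207 mm from the hinge). Can be pinched from above along the hinge line, fingers in front of the tub; it may pivot between the fingers as the lid swings.
- lamp_stand: Fixed stand of the magnifier lamp: black foot 120 x 120 x 12 mm, steel post, level square aluminium tube (24 mm) 158 mm above the shelf, grey recoil reel behind it. Origin: centre of the foot's underside, z up. Stands beside the tub's +y end; the arm pulls out along the stand's -y axis, over the tub.
- lamp_head (a joint): How far the inner tube section with the lamp head is drawn out of the middle section, m: 0 parked, 0.10 fully out. Normally moves first; its end is the first stop. Its spring pulls back with about 2.5 to 3.5 N.
- lamp_mid (a joint): How far the middle tube section is drawn out of the fixed tube, m: 0 parked, 0.10 fully out. When the inner section is at its end a pull of about 6 to 8 N brings this section out too; with both fully out (0.20 m in all) the arm is at its second stop.
- lamp_button (a joint): Travel of the orange release button, m: 0 out, 0.005 fully in; its spring takes 3 N at first, 6 N fully in. Out, it keeps the parking catch hooked in the tube's mouth and the arm cannot be pulled out; in by more than about 0.004 the catch is free. Needed only to leave the parked position; may stay squeezed.
- lamp_grip (a point): Point to take in the lamp's black hand grip, on its middle plane; moves with the head; axes as the stand's. Grip 26 mm wide (x), 48 mm long (y, centred here), 44 mm high, top 16 mm above this point. Pinched from above across its width, one finger squeezes the button. 60 mm free on both sides; the ring lamp starts 28 mm ahead (-y), lower than the grip's top.
- button_face (a point): Centre of the orange button's face (24 x 20 mm), on the grip's +x side (stand's x), 19 mm from the grip's middle plane when out, 6 mm proud of the grip; goes in along the stand's -x.
- lamp_lens (a point): Centre of the lens in the white ring lamp (88 mm across, 16 mm thick), 72 mm ahead of the grip point along the stand's -y, 152 mm above the shelf. At the second stop it is over the tub's middle.
- blue_cup: Blue plastic cup, 74 mm across, 92 mm high, loose. Origin: centre of its underside. Leave alone.
- feeding_tray: White round suction feeding tray, 76 mm across, 36 mm high, loose. Origin: centre of its underside. Leave alone.
- food_jar: Jar, 60 mm across, 85 mm high, loose. Origin: centre of its underside. Leave alone.
- scraper: Aluminium scraper lying flat, 182 mm long along its x, blade 72 mm wide, 14 mm high, loose. Origin: on the shelf, near its middle. Leave alone.
- hygrometer: Small white standing hygrometer, 18 x 75 x 55 mm, loose. Origin: centre of its underside. Leave alone.

How it is judged (in metres and radians):
On the way, in this order (a step that is already met when the one before it is completed fails the run):
1. the lid lies open on its stop while the lamp is still parked (value of joint box_lid above 1.72 rad and value of joint each of lamp_head, lamp_mid below 0.01 m), for 0.3 s.
2. the lamp's release button is squeezed in by the fingers with the arm parked (value of joint lamp_button above 0.0038 m and contact force between the fingers and lamp_button above 1.5 N and value of joint lamp_head below 0.01 m), for 0.05 s.
3. both tube sections are fully out: the second stop (value of joint each of lamp_head, lamp_mid above 0.094 m), for 0.3 s.
At the end, for the whole second after the job is handed in: Both tube sections are within 6 mm of fully out (joints above 0.094 m) and at rest, the fingers still hold the lamp head (more than 3 N), and the lid rests open at more than 1.72 rad with the robot not leaning on the box (all of step 3 and contact force between the fingers and lamp_head above 3 N and linear speed of lamp_head below 0.02 m/s and value of joint box_lid above 1.72 rad and contact force between the arm and breeder_box below 1 N); the arm keeps its last pose, push and grip.
It fails at once if a bystander is moved more than 20 mm (distance of any of blue_cup, feeding_tray, food_jar, scraper, hygrometer from where it was at the start of the episode above 0.02 m).
It also fails if it takes over 53 s, if anything falls off the work surface, if the arm or the gripper's body presses on something with over 40 N, if the wrist force passes 120 N, or if a joint passes its speed limit or range.

ROBOT

A 6-joint arm with a two-finger parallel gripper is mounted at the origin on the work surface. World frame = base frame: x ahead of the robot, y to its left, z up, the work surface at z = 0. Lengths are in mm, angles in rad, forces in N, time in s.
With the tool pointing down it reaches from about 325 to 875 mm from the base axis. Payload 4.4 kg.
Tool frame: the origin (TCP) lies midway between the tips of the shut fingers; the grasp point (between the pads) lies 19 mm behind it; z points along the fingers, y is the line along which they close (so a half turn about z gives the same grasp; the last joint's range is limited). The gripper opens to 85 mm and grips with 20 to 120 N. Pads are 22 mm wide; open, the fingers measure 114 mm over their backs; the gripper's body (76 mm by 85 mm) begins 54 mm behind the grasp point. The pads swing forward as they close: fully open they stand 13 mm farther back than shut.
Start: joints at [1.097, 0.207, 1.542, -0, 1.393, -0.15], TCP at [182.413, 545.301, 231.282] pointing down, gripper open.
Joint ranges: [-2.73, 2.73], [-0.86, 2.22], [0.23, 2.46], [-1.11, 4.25], [0.08, 2.63], [-2.82, 2.82]. Speed limits (rad/s): [2.79, 2.79, 3.14, 3.14, 3.14, 3.14].

INTERFACE

Orientations are given as a unit quaternion [x, y, z, w].
In Python, from cell import monitor, vision, workorder, spotter gives the robot as it stands.
- The arm moves only by the shell command python3 -m jog 'ROWS' [FORCE]. ROWS is JSON, a list of rows, each a list of 3 entries, a list of its own where there are three numbers: the shift along the tool's x, y, z in m, then the turn, a rotation vector about the tool's x, y, z in degrees, then the finger opening in m, from 0 to 0.0854. A call has 1 to 20 rows; each row shifts and turns the commanded pose from where the row before left it, along the tool's axes as they then stand; what a row does not reach is not made up. A row lasts 1/8 s, in which the tool goes at most 62.5 mm and 10.7 degrees, less where a joint would pass 70% of its speed; a pose out of reach is approached as far as the arm can. A call is refused whole if a number of a shift passes 0.0625 or a number of a turn 10.7, either way. A call with a gripper value outside its range is refused whole. The fingers move at their own pace and stop on an object; FORCE is the grip in N (left out, the last holds). Time passes only in rows, so rows that do not move let the fingers close. It gives the time, the measured TCP pose, the force, the opening and the grip force at its end, in the units of the state.
- monitor.sense(): the state, without advancing time (a new reading comes with each control period).
- vision.get_image(name): name is "side" or "top" or "wrist"; returns the picture (400x640x3 uint8, red, green, blue); there is no depth.
- vision.calibration(name): a dict with "K" (3x3 intrinsics, pixels), "extrinsics" (4x4, takes a point from camera to world coordinates). Camera axes: x right, y up, looking along -z (the intrinsics and any distortion apply to the point x, -y, -z); pixel columns grow to the right and rows downward; lengths in mm; the calibration is good to about 2 mm. The wrist camera is an equidistant fisheye: a pixel r from the principal point sees the ray r / f radians off the axis. A picture is of the moment at which its call begins: read the wrist's pose just before it. calibration takes no time and is no camera call; for the wrist camera it gives the pose at the moment of the call.
- workorder.close_job(): hands the job in; it is judged then, once.
Trained networks look in the newest picture that a camera, given by its name, has taken for a name from the list of things; names that differ only in an ending like _2 or _b are one class to them, and where a whole thing is asked for, a point or a joint stands for the part that bears it (a point fixed in the world has none). Each returns a list of dicts, best first, with "score" (0 to 1); they miss things now and then, are a little off and sometimes report something else, mostly with a low value. They report only what shows in the picture. A call takes as long as a camera call.
- spotter.find_in(camera, query): "position" ([x, y, z] in mm, in world coordinates, good to about 4 mm: the middle of the surface that is visible of it).
- spotter.landmark_of(camera, query): "position" ([x, y, z] in mm, in world coordinates, good to about 4 mm: a listed point, or the origin of a listed thing).
The state is a dict: "time_s": time; "qpos": joint angles; "dq": joint speeds; "joint_efforts": joint torques, N m; "eef_pos": TCP position; "tool_rot": TCP orientation; "wrist_force": force on the tool from outside, world axes, zero at the start; "moment": the same for the moment, N m; "grip_width": opening from 0.0 (shut) to 1.0 (fully open); "gripper_force": force on a finger pad.
Only numpy, scipy, OpenCV 4.12 (cv2) and the standard library are available. Lean on these libraries where they do the work, as an engineer would, in place of code of your own. Each camera call takes 0.05 s, during which the arm holds its last target. There are 200 camera calls.

## Working session

There is one attempt and no reset: what is moved stays moved. The work goes in short steps, Python scripts to look and compute and a shell command to move; the robot and the scene stay as the last step left them, time stands still between calls to the robot, and variables do not carry over. Pictures are saved under pics/ and viewed, at most 10 in all, crops included, and the job is handed in when it is done.

```bash
mkdir -p pics; ls; cat > h.py <<'E'
import numpy as np, cv2
from cell import monitor, vision, workorder, spotter
from scipy.spatial.transform import Rotation as R
def snap(c,n): 
    im=vision.get_image(c); cv2.imwrite(f'pics/{n}.png',im[:,:,::-1]); return im
def lm(c,names):
    for n in names:
        r=spotter.landmark_of(c,n); print(c,n,[(np.round(d['position']).tolist(),round(d['score'],2)) for d in r[:2]])
def st():
    s=monitor.sense(); print('t',round(s['time_s'],2),'p',np.round(s['eef_pos'],1),'\nR cols',np.round(R.from_quat(s['tool_rot']).as_matrix(),3).tolist(),'F',np.round(s['wrist_force'],1),'w',s['grip_width'],s['gripper_force'],'q',np.round(s['qpos'],2)); return s
E
python3 - <<'E'
from h import *
st()
a=snap('side','s0');b=snap('top','t0')
for c in('side','top'): lm(c,['breeder_box','lid_hinge','lid_tab','lamp_stand','lamp_grip','button_face','lamp_lens'])
lm('top',['blue_cup','feeding_tray','food_jar','scraper','hygrometer'])
cv2.imwrite('pics/st.png',cv2.resize(np.vstack([a,b])[:,:,::-1],(480,600)))
st()
E
```

```text
pics
t 0.0 p [182.1 544.6 230.1] 
R cols [[-0.948, 0.317, -0.001], [0.317, 0.948, -0.002], [0.0, -0.002, -1.0]] F [-0.4 -0.4 -0.9] w 0.9990227164126307 0.0 q [ 1.1   0.21  1.54  0.    1.39 -0.15]
side breeder_box [([559.0, 34.0, 0.0], 0.71)]
side lid_hinge [([652.0, 36.0, 95.0], 0.97)]
side lid_tab [([447.0, 36.0, 98.0], 0.74), ([544.0, 434.0, 2.0], 0.68)]
side lamp_stand [([541.0, 434.0, 0.0], 0.64)]
side lamp_grip [([547.0, 311.0, 168.0], 0.89)]
side button_face [([545.0, 311.0, 170.0], 0.22)]
side lamp_lens [([548.0, 242.0, 149.0], 0.69)]
top breeder_box [([560.0, 37.0, 3.0], 0.77), ([567.0, 308.0, 172.0], 0.41)]
top lid_hinge [([649.0, 36.0, 89.0], 0.77)]
top lid_tab [([448.0, 36.0, 92.0], 0.81), ([536.0, -370.0, 1.0], 0.71)]
top lamp_stand [([546.0, 426.0, -2.0], 0.95)]
top lamp_grip [([548.0, 311.0, 166.0], 0.68)]
top button_face [([565.0, 306.0, 170.0], 0.51)]
top lamp_lens []
top blue_cup [([429.0, -381.0, -0.0], 0.79)]
top feeding_tray [([536.0, -370.0, -0.0], 0.73), ([634.0, -405.0, 2.0], 0.69)]
top food_jar [([538.0, -372.0, 2.0], 0.65)]
top scraper [([349.0, 298.0, 0.0], 0.87)]
top hygrometer [([341.0, -267.0, -1.0], 0.67)]
t 1.05 p [182.4 545.3 231.3] 
R cols [[-0.948, 0.317, 0.0], [0.317, 0.948, 0.0], [-0.0, 0.0, -1.0]] F [ 0.3 -0.9  0.6] w 0.9977747996194117 0.0 q [ 1.1   0.21  1.54 -0.    1.39 -0.15]
```

View pics/s0.png

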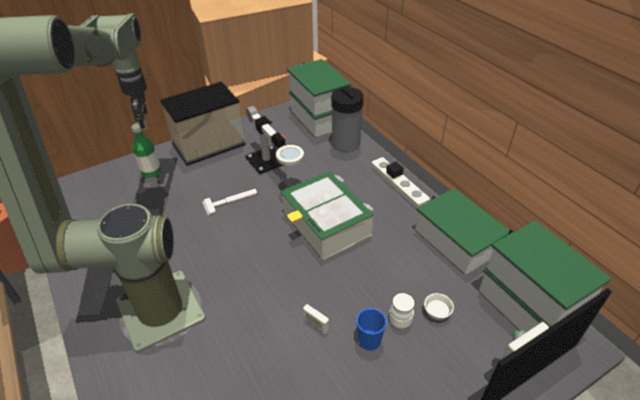

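View pics/t0.png

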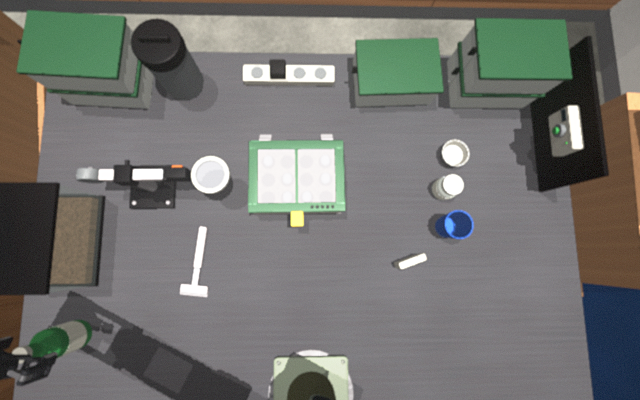

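Side view: the tub is at about (328,215) px, the yellow tab at (295,216) and the lamp ring at (290,154). Top view: the tab is at (297,219), the box is axis-aligned and the ring is at (210,175). The network estimates agree with both pictures. A bottle stands under the gripper, so I go up first, then above the tab.

```bash
python3 -m jog '[[[0,0,-0.04],[0,0,0],0.0854],[[-0.029,-0.0286,0],[0,0,0],0.0854],[[-0.029,-0.0286,0],[0,0,0],0.0854],[[-0.029,-0.0286,0],[0,0,0],0.0854],[[-0.029,-0.0286,0],[0,0,0],0.0854],[[-0.029,-0.0286,0],[0,0,0],0.0854],[[-0.029,-0.0286,0],[0,0,0],0.0854],[[-0.029,-0.0286,0],[0,0,0],0.0854],[[-0.029,-0.0286,0],[0,0,0],0.0854],[[-0.029,-0.0286,0],[0,0,0],0.0854],[[-0.029,-0.0286,0],[0,0,0],0.0854],[[-0.029,-0.0286,0],[0,0,0],0.0854],[[-0.029,-0.0286,0],[0,0,0],0.0854],[[-0.029,-0.0286,0],[0,0,0],0.0854],[[-0.029,-0.0286,0.02],[0,0,-9.2],0.07],[[0,0,0.04],[0,0,-9.3],0.07],[[0,0,0.03],[0,0,0],0.07],[[0,0,0],[0,0,0],0.07]]' 20
python3 - <<'E'
from h import *
st(); snap('wrist','w0')
lm('wrist',['lid_tab','lid_hinge','lamp_grip','button_face']); lm('top',['lid_tab'])
E
```

```text
time_s: 3.3
eef_pos: [438.1, 36.9, 178.9]
tool_rot: [0.0, 1.0, 0.0, -0.003]
wrist_force: [-0.8, 0.5, 0.0]
grip_width: 0.817
gripper_force: 0.0
t 3.3 p [438.1  36.9 178.9] 
R cols [[-1.0, 0.0, -0.006], [0.0, 1.0, 0.001], [0.006, 0.001, -1.0]] F [-0.8  0.5  0. ] w 0.8167235999138422 0.0 q [-0.11 -0.03  1.91 -0.    1.27 -1.68]
wrist lid_tab [([447.0, 38.0, 95.0], 0.82)]
wrist lid_hinge []
wrist lamp_grip [([546.0, 312.0, 169.0], 0.91)]
wrist button_face []
top lid_tab [([448.0, 36.0, 92.0], 0.81), ([536.0, -370.0, 1.0], 0.71)]
```

View pics/w0.png

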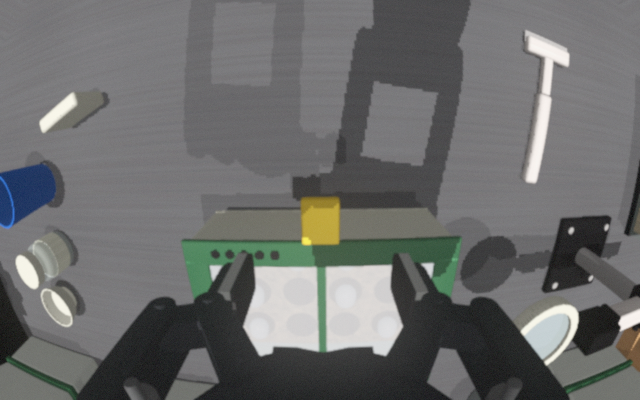

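The tab is at px (302–339, 198–244), and the lid edge is at row ~240. I'll check its position with the fisheye calibration.

```bash
python3 - <<'E'
from h import *
c=vision.calibration('wrist');K=np.array(c['K']);E=np.array(c['extrinsics'])
def ray(u,v,z):
    a=(u-K[0,2])/K[0,0];b=(v-K[1,2])/K[1,1];r=np.hypot(a,b)+1e-9
    d=np.array([np.sin(r)*a/r,-np.sin(r)*b/r,-np.cos(r)]); d=E[:3,:3]@d;o=E[:3,3]
    return np.round(o+d*(z-o[2])/d[2],1)
for p in[(302,198),(339,198),(339,243),(302,243),(184,239),(461,237)]: print(p,ray(*p,98),ray(*p,93))
E
```

```text
(302, 198) [432.4  21.   98. ] [433.9  20.7  93. ]
(339, 198) [432.3  49.6  98. ] [433.9  49.9  93. ]
(339, 243) [470.9  50.3  98. ] [473.3  50.6  93. ]
(302, 243) [470.9  20.1  98. ] [473.4  19.7  93. ]
(184, 239) [469.7 -84.2  98. ] [472.1 -86.8  93. ]
(461, 237) [467.7 157.4  98. ] [470.1 160.   93. ]
```

```bash
python3 -m jog '[[[-0.004,-0.001,0.04],[0,0,0],0.07],[[0,0,0.04],[0,0,0],0.06],[[0,0,0.019],[0,0,0],0.05],[[0,0,0],[0,0,0],0.03],[[0,0,0],[0,0,0],0.0],[[0,0,0],[0,0,0],0.0],[[0,0,0],[0,0,0],0.0],[[0,0,0],[0,0,0],0.0]]' 30
```

```text
time_s: 4.6
eef_pos: [443.8, 35.0, 83.2]
tool_rot: [-0.001, 1.0, -0.001, -0.001]
wrist_force: [-2.8, -3.6, -1.0]
grip_width: 0.338
gripper_force: 33.0
```

```bash
python3 -m jog '[[[-0.001,0,-0.021],[0,0,0],0],[[-0.003,0,-0.021],[0,0,0],0],[[-0.005,0,-0.020],[0,0,0],0],[[-0.007,0,-0.020],[0,0,0],0],[[-0.009,0,-0.019],[0,0,0],0],[[-0.011,0,-0.018],[0,0,0],0],[[-0.013,0,-0.0165],[0,0,0],0],[[-0.0145,0,-0.0155],[0,0,0],0],[[0,0,0],[0,0,0],0]]'
python3 - <<'E'
from h import *
st(); snap('side','s1'); lm('side',['lid_tab']);lm('wrist',['lid_tab'])
E
```

```text
time_s: 5.72
eef_pos: [511.3, 35.8, 235.9]
tool_rot: [-0.0, 1.0, -0.0, 0.004]
wrist_force: [4.2, -0.8, -5.6]
grip_width: 0.344
gripper_force: 31.9
t 5.72 p [511.3  35.8 235.9] 
R cols [[-1.0, -0.0, 0.008], [-0.0, 1.0, -0.0], [-0.008, -0.0, -1.0]] F [ 4.2 -0.8 -5.6] w 0.3437146285945664 31.929645538330078 q [-0.1   0.06  1.69  0.    1.38 -1.67]
side lid_tab [([515.0, 36.0, 244.0], 0.85)]
wrist lid_tab [([447.0, 38.0, 95.0], 0.82)]
```

View pics/s1.png

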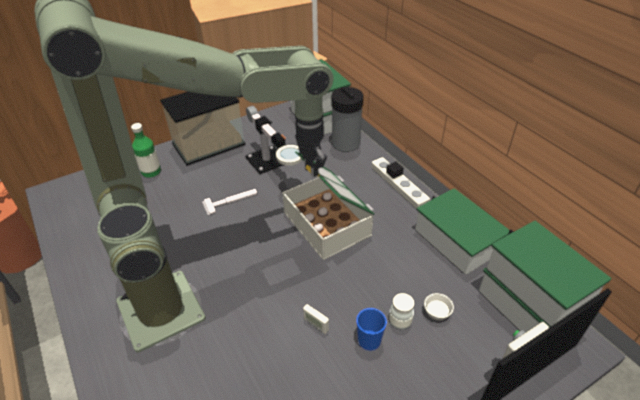

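The lid is swinging with the tab still in the fingers, at about (315,165) px, roughly 45° open. Carry on along the arc.

```bash
python3 -m jog '[[[-0.016,0,-0.014],[0,0,0],0],[[-0.017,0,-0.012],[0,0,0],0],[[-0.018,0,-0.0105],[0,0,0],0],[[-0.019,0,-0.0085],[0,0,0],0],[[-0.020,0,-0.0065],[0,0,0],0],[[-0.0205,0,-0.0045],[0,0,0],0],[[-0.021,0,-0.0025],[0,0,0],0],[[-0.021,0,-0.0005],[0,0,0],0],[[-0.021,0,0.0015],[0,0,0],0],[[-0.012,0,0.0015],[0,0,0],0],[[0,0,0],[0,0,0],0],[[0,0,0],[0,0,0],0]]'
python3 - <<'E'
from h import *
vision.get_image('side'); lm('side',['lid_tab','lid_hinge'])
E
```

```text
time_s: 7.38
eef_pos: [692.6, 37.9, 289.3]
tool_rot: [-0.001, 1.0, 0.002, -0.001]
wrist_force: [-0.7, 5.4, -3.1]
grip_width: 0.345
gripper_force: 30.7
side lid_tab [([688.0, 37.0, 296.0], 0.81)]
side lid_hinge [([649.0, 36.0, 98.0], 0.78)]
```

```bash
python3 -m jog '[[[-0.004,0,0.001],[0,0,0],0],[[0,0,0],[0,0,0],0.04],[[0,0,0],[0,0,0],0.06],[[0,0,0],[0,0,0],0.0854],[[0,0,0],[0,0,0],0.0854],[[0,0,-0.02],[0,0,0],0.0854],[[0,0,-0.03],[0,0,0],0.0854],[[0,0,-0.03],[0,0,0],0.0854],[[0,0,0],[0,0,0],0.0854]]'
python3 - <<'E'
from h import *
snap('side','s2'); lm('side',['lid_tab','lamp_grip','button_face'])
E
```

```text
time_s: 8.65
eef_pos: [699.1, 35.7, 374.0]
tool_rot: [-0.0, 1.0, -0.0, 0.005]
wrist_force: [0.1, -0.1, 1.0]
grip_width: 0.997
gripper_force: 0.0
side lid_tab [([705.0, 38.0, 296.0], 0.65), ([546.0, 310.0, 166.0], 0.42)]
side lamp_grip [([546.0, 306.0, 170.0], 0.58), ([558.0, 32.0, 1.0], 0.19)]
side button_face []
```

View pics/s2.png

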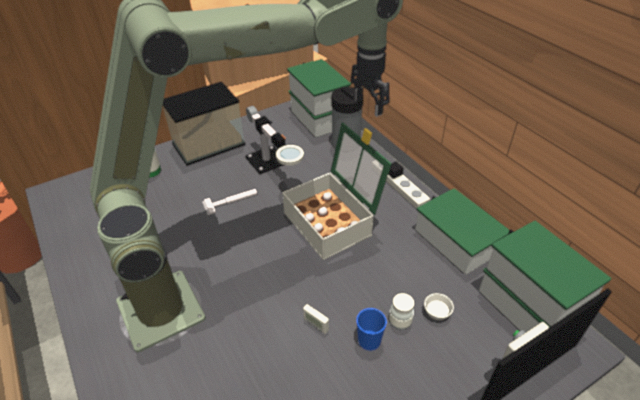

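The lid leans back on its stop, with the tab at (367,135) px. Next is above the lamp grip.

```bash
python3 -m jog '[[[0.0152,0.0275,0],[0,0,0],0.0854],[[0.0152,0.0275,0],[0,0,0],0.0854],[[0.0152,0.0275,0],[0,0,0],0.0854],[[0.0152,0.0275,0],[0,0,0],0.0854],[[0.0152,0.0275,0],[0,0,0],0.0854],[[0.0152,0.0275,0],[0,0,0],0.0854],[[0.0152,0.0275,0],[0,0,0],0.0854],[[0.0152,0.0275,0],[0,0,0],0.0854],[[0.0152,0.0275,0],[0,0,0],0.0854],[[0.0152,0.0275,0],[0,0,0],0.0854],[[0,0,0],[0,0,10],0.0854],[[0,0,0.01],[0,0,10],0.0854],[[0,0,0.01],[0,0,10],0.0854],[[0,0,0.01],[0,0,10],0.0854],[[0,0,0.01],[0,0,10],0.0854],[[0,0,0.01],[0,0,10],0.0854],[[0,0,0.01],[0,0,10],0.0854],[[0,0,0.01],[0,0,10],0.0854],[[0,0,0.01],[0,0,10],0.0854],[[0,0,0.01],[0,0,0],0.0854]]'
python3 - <<'E'
from h import *
vision.get_image('top')
st(); snap('wrist','w1')
lm('wrist',['lamp_grip','button_face','lamp_lens','lamp_stand']); lm('top',['lamp_lens'])
c=vision.calibration('wrist');K=np.array(c['K']);E=np.array(c['extrinsics']);np.savez('cal',K=K,E=E)
E
```

```text
time_s: 11.35
eef_pos: [544.6, 310.4, 276.1]
tool_rot: [0.706, 0.708, -0.001, -0.001]
wrist_force: [-1.0, 0.3, -0.1]
grip_width: 0.999
gripper_force: 0.0
t 11.4 p [543.9 310.2 274.5] 
R cols [[-0.003, 1.0, -0.005], [1.0, 0.003, -0.002], [-0.002, -0.005, -1.0]] F [-0.4 -0.4 -0.9] w 1.0017550643168402 0.0 q [ 0.38  0.29  1.35 -0.    1.51  0.38]
wrist lamp_grip [([546.0, 309.0, 167.0], 0.66)]
wrist button_face [([564.0, 312.0, 165.0], 0.46)]
wrist lamp_lens [([550.0, 235.0, 150.0], 0.74)]
wrist lamp_stand []
top lamp_lens [([549.0, 237.0, 152.0], 0.95)]
```

View pics/w1.png

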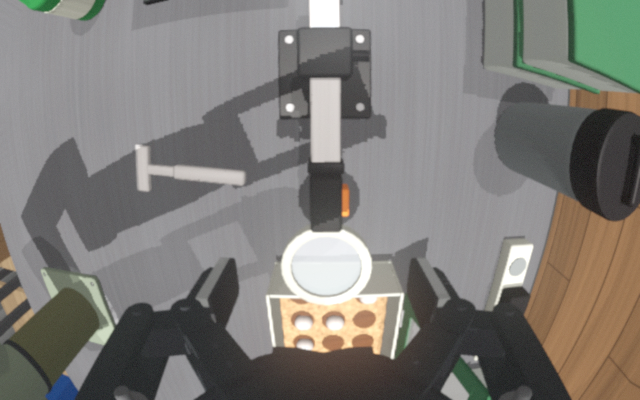

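Grip at px (311–341, 165–230), orange button (346,200), ring centre (326,265), stand foot (325,73).

```bash
python3 - <<'E'
from h import *
z=np.load('cal.npz');K,E=z['K'],z['E']
def ray(u,v,z):
    a=(u-K[0,2])/K[0,0];b=(v-K[1,2])/K[1,1];r=np.hypot(a,b)+1e-9
    d=np.array([np.sin(r)*a/r,-np.sin(r)*b/r,-np.cos(r)]); d=E[:3,:3]@d;o=E[:3,3]
    return np.round(o+d*(z-o[2])/d[2],1)
for n,u,v,h in[('tube far',325,78,170),('tube near',325.5,160,170),('grip back',326,172,184),('grip front',326,231,184),('gl',311,210,184),('gr',342,210,184),('ring',326.5,265,160),('ringL',281,265,160),('ringR',372,265,160),('btn',346,200,168)]: print(n,ray(u,v,h))
E
```

```text
tube far [546.3 412.  170. ]
tube near [546.9 344.7 170. ]
grip back [547.1 337.7 184. ]
grip front [547.3 287.3 184. ]
gl [535. 306. 184.]
gr [560.3 306.  184. ]
ring [548.3 240.7 160. ]
ringL [504.  240.3 160. ]
ringR [592.8 240.1 160. ]
btn [564.7 309.4 168. ]
```

```bash
python3 -m jog '[[[0.001,0.0035,0.025],[0,0,0],0.075],[[0,0,0.03],[0,0,0],0.075],[[0,0,0.03],[0,0,0],0.075],[[0,0,0.025],[0,0,0],0.075],[[0,0,0.015],[0,0,0],0.075],[[0,0,0],[0,0,0],0.075],[[0,0,0],[0,0,0],0.05],[[0,0,0],[0,0,0],0.0],[[0,0,0],[0,0,0],0.0],[[0,0,0],[0,0,0],0.0],[[0,0,0],[0,0,0],0.0],[[0,0,0],[0,0,0],0.0],[[0,0,0],[0,0,0],0.0]]' 60
```

```text
time_s: 13.32
eef_pos: [546.3, 312.1, 155.3]
tool_rot: [0.706, 0.708, -0.002, -0.001]
wrist_force: [-9.7, -2.2, 9.2]
grip_width: 0.293
gripper_force: 59.0
```

```bash
python3 - <<'E'
from h import *
st(); snap('wrist','w2')
E
```

```text
t 13.32 p [546.3 312.1 155.3] 
R cols [[-0.002, 1.0, -0.005], [1.0, 0.002, -0.001], [-0.001, -0.005, -1.0]] F [-9.7 -2.2  9.2] w 0.29337246733753497 58.98650139570236 q [0.38 0.39 1.47 0.   1.29 0.38]
```

View pics/w2.png

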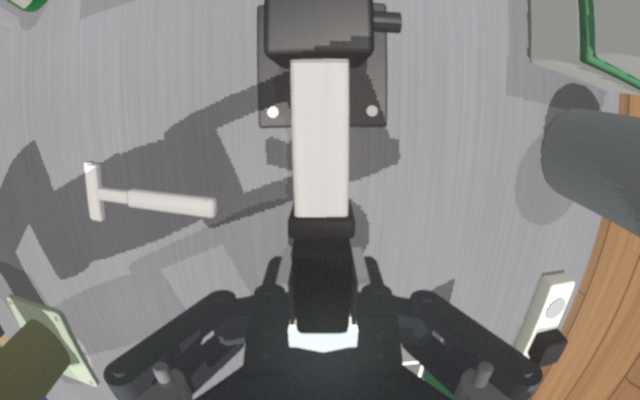

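The fingers clamp the grip at an opening of about 25 mm, the tube at (320,140) px is parked, and the width fits the button being in. Now a short pull to check.

```bash
python3 -m jog '[[[-0.005,0,0],[0,0,0],0],[[-0.01,0,0],[0,0,0],0],[[-0.01,0,0],[0,0,0],0],[[-0.01,0.0005,0],[0,0,0],0],[[-0.01,0,0],[0,0,0],0],[[0,0,0],[0,0,0],0]]'
```

```text
time_s: 14.12
eef_pos: [546.9, 267.8, 155.2]
tool_rot: [0.707, 0.708, -0.001, -0.002]
wrist_force: [-11.2, 2.2, 9.1]
grip_width: 0.293
gripper_force: 59.0
```

```bash
python3 -m jog '[[[-0.01,-0.0005,-0.001],[0,0,0],0],[[-0.01,-0.0005,-0.001],[0,0,0],0],[[-0.01,0,0],[0,0,0],0],[[-0.01,0,0],[0,0,0],0],[[-0.01,0,0],[0,0,0],0],[[-0.01,0,0],[0,0,0],0],[[-0.01,0,0],[0,0,0],0],[[-0.01,0,0],[0,0,0],0],[[-0.01,0,0],[0,0,0],0],[[-0.01,0,0],[0,0,0],0],[[-0.01,0.0005,0],[0,0,0],0],[[-0.01,0,0],[0,0,0],0],[[0,0,0],[0,0,0],0]]'
```

```text
time_s: 15.75
eef_pos: [548.1, 147.3, 155.4]
tool_rot: [0.707, 0.707, -0.0, -0.001]
wrist_force: [-2.5, 4.0, 0.8]
grip_width: 0.294
gripper_force: 59.6
```

```bash
python3 -m jog '[[[-0.01,0,0],[0,0,0],0],[[-0.01,0,0],[0,0,0],0],[[-0.01,0,0],[0,0,0],0],[[-0.005,0,0],[0,0,0],0],[[-0.002,0,0],[0,0,0],0],[[0,0,0],[0,0,0],0],[[0,0,0],[0,0,0],0],[[0,0,0],[0,0,0],0]]'
```

```text
time_s: 16.75
eef_pos: [548.4, 111.9, 155.3]
tool_rot: [0.707, 0.707, 0.001, -0.002]
wrist_force: [-1.0, 7.9, -1.4]
grip_width: 0.295
gripper_force: 59.3
```

```bash
python3 -m jog '[[[-0.002,0,0],[0,0,0],0],[[-0.001,0,0],[0,0,0],0],[[0,0,0],[0,0,0],0],[[0,0,0],[0,0,0],0],[[0,0,0],[0,0,0],0]]'
python3 - <<'E'
from h import *
snap('side','s3'); st(); lm('side',['lid_tab','lamp_grip','lamp_lens'])
E
```

```text
time_s: 17.38
eef_pos: [548.4, 111.7, 155.2]
tool_rot: [0.707, 0.708, 0.003, -0.003]
wrist_force: [-0.9, 17.1, -2.4]
grip_width: 0.296
gripper_force: 59.1
t 17.43 p [548.4 111.7 155.2] 
R cols [[-0.001, 1.0, -0.0], [1.0, 0.001, 0.009], [0.009, -0.0, -1.0]] F [-0.6 16.  -1.5] w 0.2939328378898558 59.0894016623497 q [0.04 0.25 1.66 0.01 1.24 0.04]
side lid_tab [([710.0, 38.0, 293.0], 0.58)]
side lamp_grip []
side lamp_lens [([547.0, 38.0, 150.0], 0.7), ([547.0, 108.0, 171.0], 0.59)]
```

View pics/s3.png

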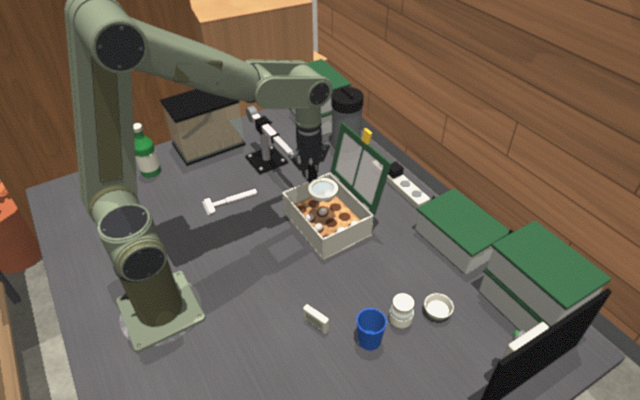

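The lamp ring is over the tub at (323,188) px and the lid is open with its tab at (367,135). The pull force rises with no further motion, so the arm is at its second stop.

```bash
python3 -c "
from h import *
print(workorder.close_job())"
```

```text
the job is handed in; nothing more can be done
None
```

The job is handed in, verdict not shown: the lid is open on its stop and the lamp is held about 200 mm out against its second stop, gripped at about 59 N; no bystander was touched, and the button was judged fully in from the 25 mm finger opening.

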